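Set the pressure foot of a label feeder with a setting block

TASK

Set the stop screw of the label feeder: take the driver from its stand, put it into the screw's square socket and turn the screw clockwise, with the driver only, until the foot just drags on the setting block beneath it (a light press of about 5 N, never clamped hard). Then put the driver back into its stand and draw the setting block along the channel by its blue tab until it meets the orange lip, leaving it there beneath the foot with the drag still right. Leave the cup, stapler and stamp where they are.

Things in the scene. Friction and masses are not known exactly. Their poses are not given: they have to be found in the camera images.
- feeder: label feeder fixed to the desk: grey base 225 x 76 mm (x from -137 to +88 mm) with a straight channel, 47 mm wide, floor 12 mm above the desk, side walls up to 26 mm, and a portal bridge over it (36 mm along the channel, 76 mm wide, underside 60, top 76 mm above the desk). Origin on the desk under the screw axis; x along the channel away from the robot, y across, z up.
- lip (a point): orange lip across the near end of the channel, 10 mm high above the channel floor: this point is the middle of its inner face (127 mm from the screw axis toward the robot), at half height. Axes as the feeder's.
- screw: upright stop screw in the middle of the bridge. Origin on its axis at the bridge's top, does not sink; its x and y axes turn with the screw, along the sides of its square socket. Turned clockwise seen from above (its yaw falls) it sinks 3.5 mm per radian; free thread friction is about 0.035 N m turning, 0 to 0.03 held still. Foot, spring and wear: see foot_place.
- foot_place (a point): fixed point on the screw axis at the bridge's underside. Below it hangs the screw's 45 mm disc foot, with 3 rubber buttons at 18 mm radius. The foot is sprung: gives from about 1 N, then 5 N per mm. Right setting: press of 2 to 9 N on the block; over 16 N damages it. Start gap to the block 0.5 to 5.7 mm: it varies with wear and no pose shows it.
- socket (a point): middle of the mouth of the screw's square drive socket, in the top of its 28 mm square steel head (head 16 mm high, mouth about 102 mm above the desk at the start). Socket 11.4 mm square, 13 mm deep, sides along the point's x and y, which turn with the screw. It sinks as the screw goes down.
- driver_grip (a point): driver standing upright in its stand: middle of its square orange handle (24 x 24 mm, 31 mm up and down from here), 72 mm above the end of the bit. Axes along the sides of the handle and of the square bit; z up along the driver. The underside of the black 30 x 30 mm guard below the handle is 38 mm below this point, 34 mm above the end of the bit. 90 g.
- driver_tip (a point): centre of the lower end of the driver's steel bit, 10 mm square, 18 mm long, then a round 11 mm shank up to the guard. The bit fits the socket in four ways, a quarter turn apart, with about 0.3 rad of play in turning.
- stand: grey driver stand fixed to the desk, 62 x 62 mm, 45 mm high; origin in the middle of its underside. In its top a hole 15 mm square and 40 mm deep in the middle; the driver stands in it with its guard resting on the top, the bit's end then 11 mm above the desk. It may stand to the right or to the left of the feeder.
- block: loose steel setting block beneath the foot, 150 (along x) x 44 x 30 mm, about 0.3 kg, 1.5 mm play each side. Origin mid-underside, x along the channel away from the robot. It meets the lip when the origin is 52 mm from the screw axis toward the robot. As the screw turns the buttons rub on it: the turning moment rises 0.017 to 0.026 N m per N of press (0.008 to 0.018 when held still).
- block_tab (a point): middle of the block's upright blue tab near its front end (60 mm from the block's origin toward the robot): 16 mm thick across the channel, 24 mm along it, standing 35 mm over the block's top; its top is 20 mm above this point, the block's top 15 mm below.
- cup_mid (a point): bystander: closed specimen cup with white lid, 58 mm wide, 65 mm high; point at its middle.
- the_stapler: bystander: grey desk stapler, 37 x 133 x 54 mm; origin at the middle of its underside.
- stamp: bystander: red self-inking stamp, 41 x 60 x 92 mm; origin at the middle of its underside.
Mind the look-alikes: they are no part of the job. Leave any purple, red or white look-alike of the part that bears driver_grip alone.

How it is judged:
By the outcome, as a careful person would: the job done as asked, in the order asked, and still so for the second after the job is handed in, with the robot touching nothing.
It also fails if it takes over 72 s, if anything falls off the work surface, if the arm or the gripper's body presses on something with over 40 N, if the wrist force passes 120 N, or if a joint passes its speed limit or range.

ROBOT

A 6-joint arm with a two-finger parallel gripper is mounted at the origin on a cart in front of the work surface, level with it; the furniture and walls round the work are solid. World frame = base frame: x ahead of the robot, y to its left, z up, the work surface at z = 0. Lengths are in m, angles in rad, forces in N, time in s.
With the tool pointing down it reaches from about 0.375 to 0.975 m from the base axis. Payload 3.8 kg.
Tool frame: the origin (TCP) lies on the centre line of the jaws, within the pads' length; the fingertips stand 17 mm ahead of it and the grasp point (between the pads) lies 2 mm behind it (bot.tip_extent is the distance from the TCP to the fingertips, in m); z points along the fingers, y is the line along which they close (so a half turn about z gives the same grasp; the last joint's range is limited). The gripper opens to 85 mm and grips with 20 to 120 N. Pads are 22 mm wide; open, the fingers measure 114 mm over their backs; the gripper's body (76 mm by 85 mm) begins 54 mm behind the grasp point. The pads swing forward as they close: fully open they stand 13 mm farther back than shut.
Start: joints at [-1.172, 0.264, 1.604, -0, 1.274, -0.037], TCP at [0.285, -0.612, 0.248] pointing down, gripper open.
Joint ranges: [-2.63, 2.63], [-0.94, 2.18], [0.31, 2.57], [-1.31, 4.45], [0, 2.66], [-2.55, 2.55]. Speed limits (rad/s): [2.57, 2.57, 3.14, 3.14, 3.14, 3.14].

INTERFACE

Orientations are given as a rotation vector (axis times angle).
In Python, from workcell import readout, read_camera, finish_job, bot gives the robot as it stands.
- The arm moves only by the tool jog_arm, never from a script. Its argument "deltas" is one flat list of numbers, 7 for each row, row after row: the shift along the tool's x, y, z in m, then the turn, a rotation vector about the tool's x, y, z in degrees, then the gripper command: -1 is shut, 1 is fully open, values between are in proportion. A call has 1 to 8 rows; each row is the pose to reach, as a shift and turn from the pose commanded when the call began, along the tool's axes at that moment; what a row does not reach only later rows make up. A row lasts 1/10 s, in which the tool goes at most 50 mm and 8.59 degrees, less where a joint would pass 70% of its speed; a pose out of reach is approached as far as the arm can. A call with a gripper value outside its range is refused whole. The fingers move at their own pace and stop on an object; "squeeze" is the grip in N (left out, the last holds). Time passes only in rows, so rows that repeat a pose let the fingers close. It gives the time, the measured TCP pose, the force, the opening and the grip force at its end, in the units of the state.
- readout.read_state(): the state, without advancing time (a new reading comes with each control period).
- read_camera(name): name is "scene" or "top"; returns a dict with "color" (384x512x3 uint8, blue, green, red), "fx", "fy", "cx", "cy" (pixels), "dist" ([k1, k2, p1, p2, k3] as OpenCV has them; the pictures are not rectified), "origin" and "attitude" of the camera in the world. Camera axes: x right, y down, z forward; pixel columns grow to the right and rows downward; lengths in m; the calibration is good to about 2 mm. A picture is of the moment at which its call begins. There is no depth.
- finish_job(): hands the job in; it is judged then, once.
The state is a dict: "time": time; "q": joint angles; "joint_vel": joint speeds; "joint_torque": joint torques, N m; "tool_pos": TCP position; "tcp_rot": TCP orientation; "wrist_force": force on the tool from outside, world axes, zero at the start; "torque": the same for the moment, N m; "width": opening from 0.0 (shut) to 1.0 (fully open); "grip_force": force on a finger pad.
Only numpy, scipy, OpenCV 4.12 (cv2) and the standard library are available. Lean on these libraries where they do the work, as an engineer would, in place of code of your own. Each camera call takes 0.05 s, during which the arm holds its last target. There are 200 camera calls.

## Working session

There is one attempt and no reset: what is moved stays moved. The work goes in short steps, Python scripts to look and compute and a tool call to move; the robot and the scene stay as the last step left them, time stands still between calls to the robot, and variables do not carry over. Pictures are saved under pics/ and viewed, at most 10 in all, crops included, and the job is handed in when it is done.

Besides the shell and the picture viewer there is one more tool, called after "Request:" by a JSON object that holds its "op" and its "data". jog_arm: Moves the arm, as the interface text tells. Its arguments: {"type":"object","properties":{"deltas":{"type":"array"},"squeeze":{"type":"number"}},"required":["deltas"]}

```bash
mkdir -p pics; ls; python3 - <<'E'
from workcell import readout, read_camera, bot
import cv2
print(readout.read_state())
for n in ("scene","top"):
    c=read_camera(n); cv2.imwrite(f"pics/{n}0.png",c["color"]); print({k:v for k,v in c.items() if k!="color"})
E
```

```text
pics
{'time': 0.0, 'q': array([-1.17190116e+00,  2.64786610e-01,  1.60537638e+00,  7.01569146e-06,
        1.27368062e+00, -3.69159123e-02]), 'joint_vel': array([-0.00061299, -0.00051863, -0.00092939,  0.00080729,  0.00050004,
       -0.00041773]), 'joint_torque': array([-4.65428857e-04, -5.15112090e+01, -3.67316508e+01, -4.46047602e-05,
        1.30281344e-02, -1.15416447e-05]), 'tool_pos': array([ 0.28467169, -0.6112765 ,  0.24693814]), 'tcp_rot': array([-3.06513910e+00, -6.78683622e-01,  6.25651276e-04]), 'wrist_force': array([-0.11485351, -0.43032402, -0.52510112]), 'torque': array([ 0.0301139 , -0.05573108, -0.0183042 ]), 'grip_force': 0.0, 'width': 1.0011017801525202}
{'fx': 389.50099587135236, 'fy': 389.50099587135236, 'cx': 258.96758789862736, 'cy': 190.04893197138745, 'dist': array([-0.07145841,  0.        ,  0.        ,  0.        ,  0.        ]), 'origin': array([-0.23129131, -0.63067529,  0.69915532]), 'attitude': array([-1.91221344,  1.10989859, -0.60191993])}
{'fx': 367.3394934450349, 'fy': 367.3394934450349, 'cx': 259.1199015231967, 'cy': 195.05167577525245, 'dist': array([-0.04192487,  0.        ,  0.        ,  0.        ,  0.        ]), 'origin': array([ 0.45361047, -0.15448951,  1.02150932]), 'attitude': array([-2.14604575,  2.11607219, -0.15555984])}
```

```bash
python3 - <<'E'
import cv2
for n in ("scene","top"):
    i=cv2.imread(f"pics/{n}0.png"); cv2.imwrite(f"pics/{n}0b.png",cv2.resize(i,(800,600),interpolation=cv2.INTER_CUBIC))
E
```

```text
(no output)
```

View pics/scene0b.png

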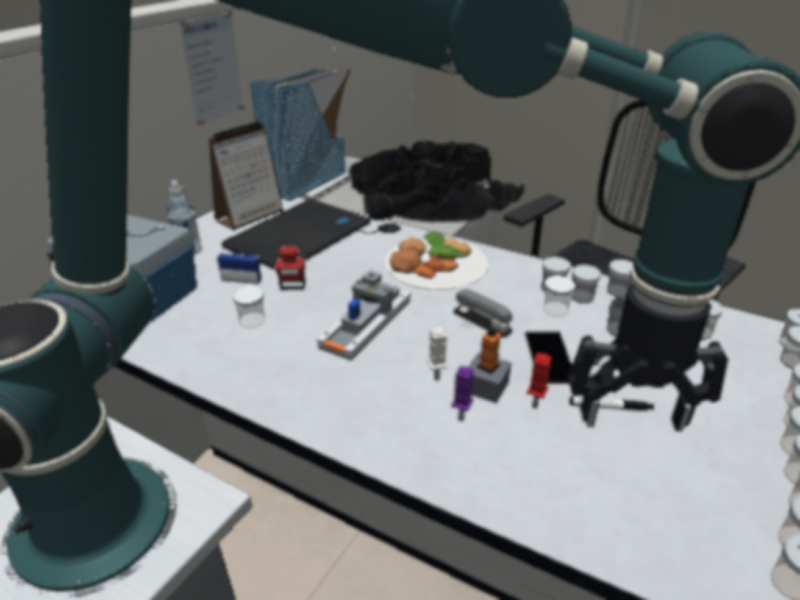

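View pics/top0b.png

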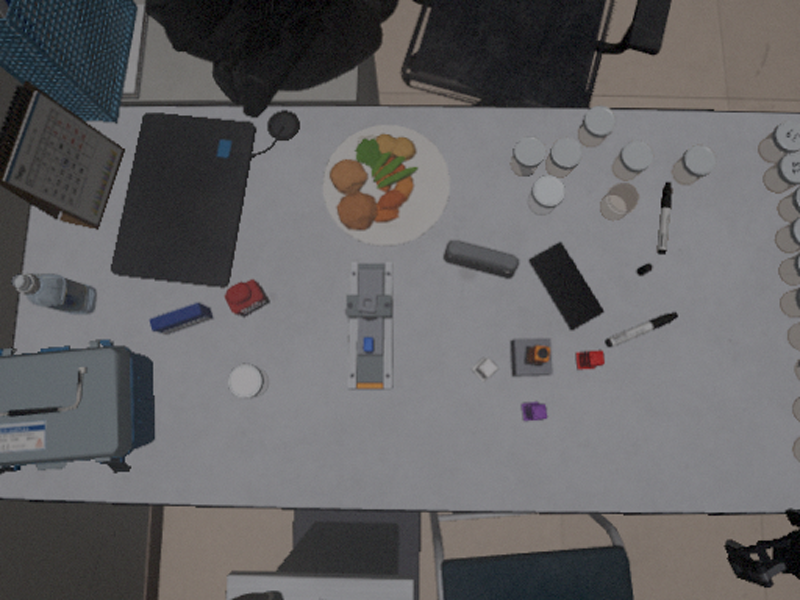

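Candidates for the driver in top view (800x600 scale): orange at (540,353) standing in the grey stand, white at (486,368), purple at (535,411), red at (591,359). The orange one in the stand fits the description. The feeder is at about (370,325), with its lip at (370,386), tab at (369,344) and screw head at (369,304). Next I'll enlarge both areas to confirm.

```bash
python3 - <<'E'
import cv2,numpy as np
t=cv2.imread("pics/top0.png"); s=cv2.imread("pics/scene0.png")
def crop(i,x,y,w,h,k):
    o=cv2.resize(i[y:y+h,x:x+w],None,fx=k,fy=k,interpolation=cv2.INTER_CUBIC)
    for g in range(0,w,10): cv2.putText(o,str(x+g),(g*k,8),0,.3,(0,0,255),1); cv2.line(o,(g*k,10),(g*k,14),(0,0,255),1)
    for g in range(0,h,10): cv2.putText(o,str(y+g),(0,g*k+4),0,.3,(0,0,255),1)
    return o
a=crop(t,215,160,50,100,6); b=crop(t,320,205,60,45,8)
cv2.imwrite("pics/c1.png",np.hstack([a,np.vstack([b,np.zeros((600-360,480,3),np.uint8)])]))
c=crop(s,200,170,70,60,5.0.__int__()); d=crop(s,290,205,45,60,10)
cv2.imwrite("pics/c2.png",np.hstack([np.vstack([c,np.zeros((300,350,3),np.uint8)]),d]))
E
```

```text
(no output)
```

View pics/c1.png

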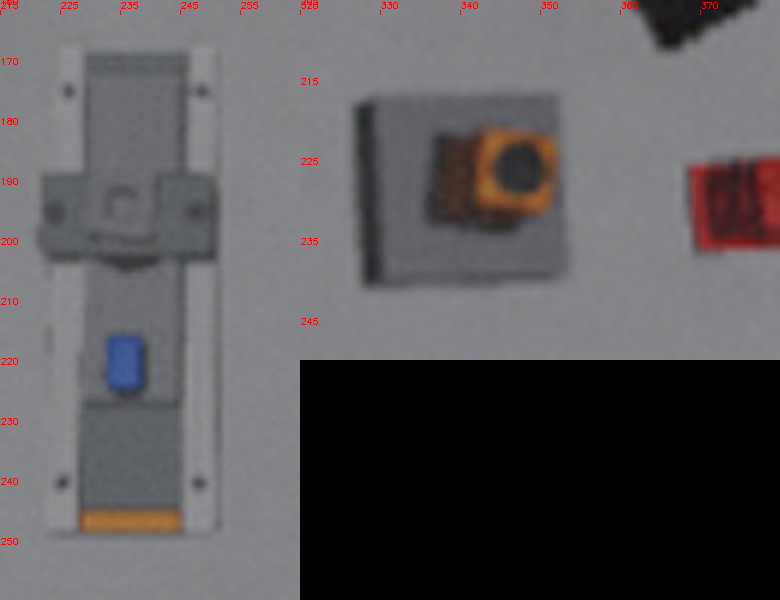

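View pics/c2.png

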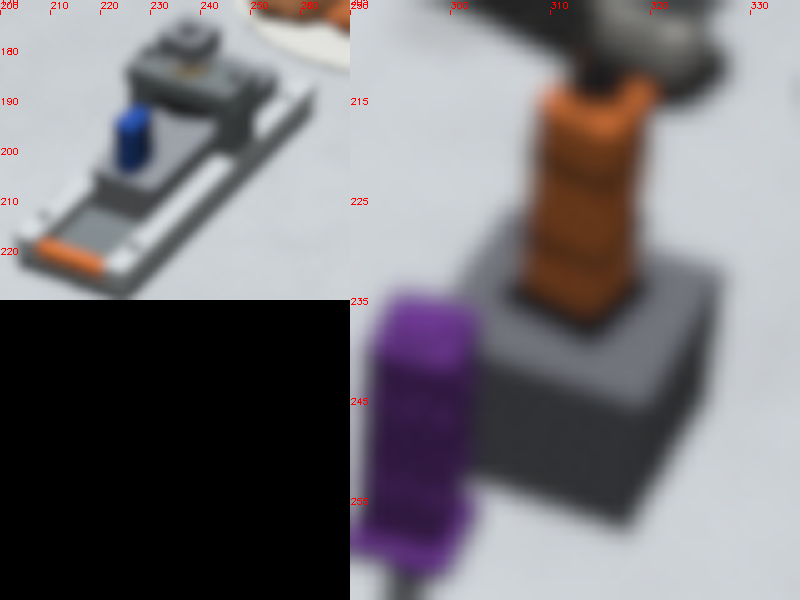

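The crops confirm it: the orange driver stands upright in the grey stand. In top pixels its handle top is at about (346.6,225.8) and the stand top at about (340.7,228). The socket is at about (234.9,193.7), the tab top at about (235.5,220), and the lip's inner edge at about (236.5,245).

```bash
cat > h.py <<'E'
import numpy as np,cv2
from scipy.spatial.transform import Rotation as R
from workcell import readout, read_camera, bot
def px(cam,uv,z):
    K=np.array([[cam["fx"],0,cam["cx"]],[0,cam["fy"],cam["cy"]],[0,0,1]])
    n=cv2.undistortPoints(np.array(uv,float).reshape(-1,1,2),K,cam["dist"])[:,0]
    d=np.c_[n,np.ones(len(n))]@R.from_rotvec(cam["attitude"]).as_matrix().T
    o=cam["origin"]; return o+d*((z-o[2])/d[:,2])[:,None]
def proj(cam,P):
    K=np.array([[cam["fx"],0,cam["cx"]],[0,cam["fy"],cam["cy"]],[0,0,1]])
    r=R.from_rotvec(cam["attitude"]).inv()
    return cv2.projectPoints(np.array(P,float).reshape(-1,1,3),r.as_rotvec(),-r.apply(cam["origin"]),K,cam["dist"])[0][:,0]
E
python3 - <<'E'
from h import *
np.set_printoptions(precision=4,suppress=True)
c=read_camera("top"); s=read_camera("scene")
A=lambda L:[(215+(x+.5)/6-.5,160+(y+.5)/6-.5) for x,y in L]
B=lambda L:[(320+(x-299.5)/8-.5,205+(y+.5)/8-.5) for x,y in L]
C=lambda L:[(200+(x+.5)/5-.5,170+(y+.5)/5-.5) for x,y in L]
D=lambda L:[(290+(x-349.5)/10-.5,205+(y+.5)/10-.5) for x,y in L]
def sh(n,P):
    print(n,P[:,:2].tolist() if len(P)<2 else "",P.mean(0)); 
    for i in range(len(P)):
        d=P[(i+1)%len(P)]-P[i]; print("   ",P[i][:2],"len",round(np.hypot(*d[:2])*1e3,1),"ang",round(np.degrees(np.arctan2(d[1],d[0])),1))
sh("handle",px(c,B([(482,127),(556,130),(552,214),(474,210)]),.114))
sh("stand",px(c,B([(372,95),(558,93),(567,278),(380,285)]),.045))
sh("standS",px(s,D([(500,210),(722,272),(640,405)]),.045))
sh("handleS",px(s,D([(545,98),(660,90),(622,130)]),.114))
sh("railscrews",px(c,A([(68,90),(202,90),(198,482),(62,482)]),.026))
sh("socket",px(c,A([(122,205)]),.102))
sh("head",px(c,A([(88,175),(155,175),(155,242),(88,236)]),.102))
sh("lip",px(c,A([(80,511),(182,511)]),.022))
sh("tab",px(c,A([(107,336),(144,336),(144,390),(107,390)]),.077))
sh("tabS",px(s,C([(118,115),(135,105),(150,118),(132,130)]),.077))
sh("socketS",px(s,C([(190,40)]),.102))
E
```

```text
handle  [ 0.5262 -0.357   0.114 ]
    [ 0.5394 -0.3467] len 22.9 ang -91.6
    [ 0.5387 -0.3696] len 26.0 ang 176.0
    [ 0.5128 -0.3678] len 24.0 ang 87.8
    [ 0.5137 -0.3438] len 25.8 ang -6.6
stand  [ 0.5258 -0.3568  0.045 ]
    [ 0.5561 -0.3249] len 62.1 ang -88.7
    [ 0.5576 -0.387 ] len 61.3 ang -178.6
    [ 0.4963 -0.3885] len 61.9 ang 92.8
    [ 0.4932 -0.3267] len 62.9 ang 1.6
standS  [ 0.5331 -0.3683  0.045 ]
    [ 0.55   -0.3263] len 62.4 ang -85.6
    [ 0.5548 -0.3885] len 60.3 ang -178.5
    [ 0.4945 -0.39  ] len 84.5 ang 49.0
handleS  [ 0.5197 -0.3649  0.114 ]
    [ 0.5148 -0.3496] len 29.7 ang -53.8
    [ 0.5323 -0.3735] len 20.4 ang 174.7
    [ 0.512  -0.3717] len 22.3 ang 82.8
railscrews  [ 0.5812 -0.0777  0.026 ]
    [ 0.6709 -0.0456] len 62.0 ang -89.3
    [ 0.6716 -0.1076] len 180.0 ang -179.4
    [ 0.4917 -0.1094] len 61.2 ang 90.9
    [ 0.4907 -0.0482] len 180.2 ang 0.8
socket [[0.6048114503978579, -0.0782817411020162]] [ 0.6048 -0.0783  0.102 ]
    [ 0.6048 -0.0783] len 0.0 ang 0.0
head  [ 0.604  -0.0781  0.102 ]
    [ 0.6175 -0.0635] len 28.5 ang -89.3
    [ 0.6179 -0.092 ] len 28.7 ang -178.7
    [ 0.5892 -0.0926] len 28.5 ang 85.6
    [ 0.5914 -0.0642] len 26.2 ang 1.6
lip  [ 0.4784 -0.0792  0.022 ]
    [ 0.478  -0.0562] len 46.0 ang -89.1
    [ 0.4787 -0.1022] len 46.0 ang 90.9
tab  [ 0.5401 -0.0795  0.077 ]
    [ 0.5516 -0.0712] len 16.0 ang -89.2
    [ 0.5519 -0.0872] len 23.3 ang -178.6
    [ 0.5286 -0.0877] len 15.9 ang 90.8
    [ 0.5284 -0.0718] len 23.3 ang 1.5
tabS  [ 0.5386 -0.082   0.077 ]
    [ 0.5358 -0.0729] len 14.0 ang -11.0
    [ 0.5495 -0.0756] len 16.8 ang -115.2
    [ 0.5423 -0.0908] len 15.7 ang 172.3
    [ 0.5268 -0.0887] len 18.1 ang 60.3
socketS [[0.5929334227772427, -0.0869729346388044]] [ 0.5929 -0.087   0.102 ]
    [ 0.5929 -0.087 ] len 0.0 ang 0.0
```

```bash
cat >> h.py <<'E'
def down(psi):  # tool z down, tool x at angle psi (deg) from world x
    a=np.radians(psi); x=[np.cos(a),np.sin(a),0]; z=[0,0,-1]
    return R.from_matrix(np.array([x,np.cross(z,x),z]).T)
def st(verbose=True):
    s=readout.read_state(); r=R.from_rotvec(s["tcp_rot"]); m=r.as_matrix()
    psi=np.degrees(np.arctan2(m[1,0],m[0,0]))
    if verbose: print("t",round(s["time"],2),"p",s["tool_pos"].round(4),"psi",round(psi,2),"tilt",m[:2,2].round(4),"q6",round(s["q"][5],3),"F",s["wrist_force"].round(2),"T",s["torque"].round(3),"w",round(s["width"],3),"g",round(s["grip_force"],1))
    return s,r,psi
def plan(p,psi):
    s,r,_=st(); t=down(psi)
    print("shift",r.inv().apply(np.array(p)-s["tool_pos"]).round(4),"rot",np.degrees((r.inv()*t).as_rotvec()).round(2))
E
python3 - <<'E'
from h import *
plan([.526,-.357,.2],90)
print(bot, [a for a in dir(bot) if a[0]!='_'])
E
```

```text
t 0.2 p [ 0.2847 -0.6115  0.2474] psi 24.97 tilt [-0.0006  0.0013] q6 -0.037 F [0.51 0.12 0.72] T [-0.045  0.01   0.009] w 1.003 g 0.0
shift [ 0.3261 -0.1288  0.0476] rot [-7.000e-02 -5.000e-02 -6.503e+01]
<Robot object at 0x7f39c70c01a0> ['MotionError', 'tip_extent']
```

Request:
{"op": "jog_arm", "data": {"deltas": [0.326,-0.129,0.047,0,0,-65,0.1,0.326,-0.129,0.047,0,0,-65,0.1,0.326,-0.129,0.047,0,0,-65,0.1,0.326,-0.129,0.047,0,0,-65,0.1,0.326,-0.129,0.047,0,0,-65,0.1,0.326,-0.129,0.047,0,0,-65,0.1,0.326,-0.129,0.047,0,0,-65,0.1,0.326,-0.129,0.047,0,0,-65,0.1]}}

```text
time: 1.0
tool_pos: [0.529, -0.3523, 0.1999]
tcp_rot: [-2.209, -2.23, -0.003]
wrist_force: [-0.7, -0.4, 0.0]
width: 0.549
grip_force: 0.0
```

Request:
{"op": "jog_arm", "data": {"deltas": [0,0,0,0,0,-65,0.1,0,0,0,0,0,-65,0.1,0,0,0,0,0,-65,0.1,0,0,0,0,0,-65,0.1,0,0,0,0,0,-65,0.1,0,0,0,0,0,-65,0.1,0,0,0,0,0,-65,0.1,0,0,0,0,0,-65,0.1]}}

```text
time: 1.8
tool_pos: [0.5258, -0.3572, 0.201]
tcp_rot: [-0.673, -3.068, -0.0]
wrist_force: [0.1, -0.0, -0.3]
width: 0.545
grip_force: 0.0
```

```bash
python3 - <<'E'
from h import *
plan([.526,-.357,.15],177)
plan([.526,-.357,.084],177)
E
```

```text
t 1.8 p [ 0.5258 -0.3572  0.201 ] psi 155.25 tilt [-0.0004  0.0003] q6 -1.775 F [ 0.13 -0.04 -0.26] T [-0.014 -0.023 -0.024] w 0.545 g 0.0
shift [-0.0001  0.0003  0.051 ] rot [ 1.000e-02 -3.000e-02 -2.175e+01]
t 1.8 p [ 0.5258 -0.3572  0.201 ] psi 155.25 tilt [-0.0004  0.0003] q6 -1.775 F [ 0.13 -0.04 -0.26] T [-0.014 -0.023 -0.024] w 0.545 g 0.0
shift [-1.00e-04  3.00e-04  1.17e-01] rot [ 1.000e-02 -3.000e-02 -2.175e+01]
```

Request:
{"op": "jog_arm", "data": {"deltas": [0,0,0.02,0,0,-21.75,0.1,0,0,0.04,0,0,-21.75,0.1,0,0,0.05,0,0,-21.75,0.1,0,0,0.07,0,0,-21.75,0.1,0,0,0.09,0,0,-21.75,0.1,0,0,0.105,0,0,-21.75,0.1,0,0,0.116,0,0,-21.75,0.1,0,0,0.116,0,0,-21.75,0.1]}}

```text
time: 2.6
tool_pos: [0.5248, -0.3565, 0.0831]
tcp_rot: [-0.09, -3.137, -0.003]
wrist_force: [-0.3, 0.4, -0.7]
width: 0.549
grip_force: 0.0
```

Request:
{"op": "jog_arm", "data": {"deltas": [0,0,0,0,0,0,-1,0,0,0,0,0,0,-1,0,0,0,0,0,0,-1,0,0,0,0,0,0,-1,0,0,0,0,0,0,-1], "squeeze": 50}}

```text
time: 3.1
tool_pos: [0.5266, -0.3578, 0.0864]
tcp_rot: [0.09, 3.139, -0.002]
wrist_force: [-0.8, -0.1, 2.9]
width: 0.273
grip_force: 49.8
```

```bash
python3 - <<'E'
from h import *
s,_,_=st()
c=read_camera("top"); print(proj(c,[[.526,-.357,.1]]))
cv2.imwrite("pics/g1.png",cv2.resize(c["color"][190:260,300:390],None,fx=5,fy=5,interpolation=cv2.INTER_CUBIC))
E
```

```text
t 3.1 p [ 0.5266 -0.3578  0.0864] psi 176.72 tilt [ 0.0015 -0.0011] q6 -2.149 F [-0.77 -0.09  2.87] T [ 0.049 -0.034  0.001] w 0.273 g 49.8
[[345.3359394  226.33198812]]
```

Request:
{"op": "jog_arm", "data": {"deltas": [0,0,-0.02,0,0,0,-1,0,0,-0.06,0,0,0,-1,0,0,-0.1,0,0,0,-1,0,0,-0.125,0,0,0,-1,0,0,-0.125,0,0,0,-1]}}

```text
time: 3.65
tool_pos: [0.5284, -0.3591, 0.2158]
tcp_rot: [0.09, 3.133, -0.008]
wrist_force: [0.9, -0.0, -0.3]
width: 0.269
grip_force: 50.8
```

```bash
python3 - <<'E'
from h import *
plan([.6045,-.078,.205],180.5)
E
```

```text
t 3.65 p [ 0.5284 -0.3591  0.2158] psi 176.72 tilt [ 0.0075 -0.0055] q6 -2.149 F [ 0.95 -0.03 -0.26] T [ 0.034 -0.03   0.007] w 0.269 g 50.8
shift [-0.0598  0.2851  0.0098] rot [-0.3   0.44 -3.78]
```

Request:
{"op": "jog_arm", "data": {"deltas": [-0.01,0.045,0.004,0,0,-3,-1,-0.021,0.09,0.004,0,0,-3,-1,-0.032,0.14,0.004,0,0,-3,-1,-0.043,0.19,0.004,0,0,-3,-1,-0.054,0.235,0.004,0,0,-3,-1,-0.064,0.282,0.004,0,0,-3,-1,-0.064,0.282,0.004,0,0,-3,-1,-0.064,0.282,0.004,0,0,-3,-1]}}

```text
time: 4.45
tool_pos: [0.6052, -0.078, 0.2043]
tcp_rot: [-0.003, -3.138, -0.0]
wrist_force: [-1.1, 0.1, -0.7]
width: 0.276
grip_force: 50.9
```

```bash
python3 - <<'E'
from h import *
s,_,_=st()
def crop(n,cam,x,y,w,h,k):
    o=cv2.resize(cam["color"][y:y+h,x:x+w],None,fx=k,fy=k,interpolation=cv2.INTER_CUBIC)
    for g in range(0,w,10): cv2.putText(o,str(x+g),(g*k,8),0,.3,(0,0,255),1)
    for g in range(0,h,10): cv2.putText(o,str(y+g),(0,g*k+4),0,.3,(0,0,255),1)
    return o
c=read_camera("scene"); print(proj(c,[[.605,-.078,.102],[.605,-.078,.13],[.605,-.078,.076]]))
cv2.imwrite("pics/g2.png",crop("",c,200,140,75,60,10)); st()
E
```

```text
t 4.45 p [ 0.6052 -0.078   0.2043] psi 179.9 tilt [-0.0031  0.0001] q6 -1.738 F [-1.06  0.05 -0.69] T [-0.011  0.035  0.023] w 0.276 g 50.9
[[237.22660959 175.01136213]
 [236.94022562 166.86052882]
 [237.48713092 182.39340152]]
t 4.5 p [ 0.6051 -0.0792  0.2046] psi 179.79 tilt [-0.0028 -0.0001] q6 -1.738 F [-1.47  0.01 -0.19] T [0.024 0.089 0.003] w 0.275 g 50.9
```

View pics/g2.png

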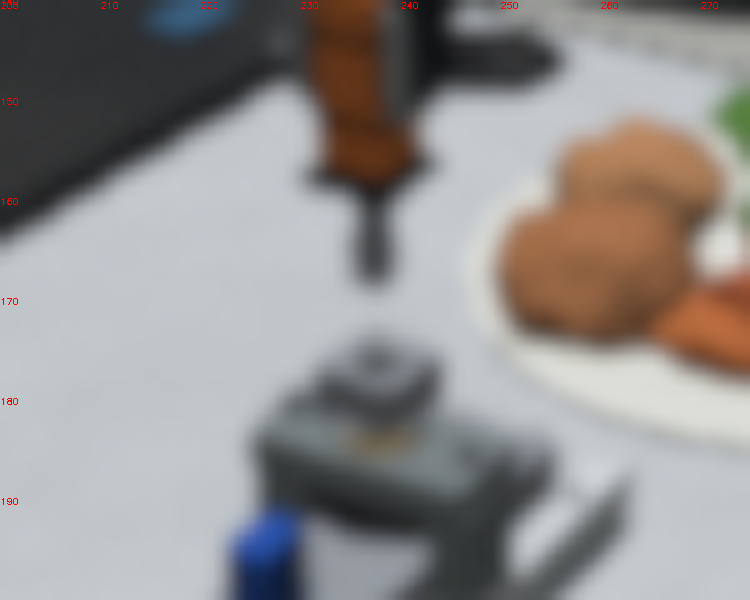

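The picture shows the bit's end at about (236.9,168), directly over the socket at about (237.1,175.3), which matches the projection. I'll descend carefully.

Request:
{"op": "jog_arm", "data": {"deltas": [0,0,0.012,0,0,0,-1,0,0,0.022,0,0,0,-1,0,0,0.026,0,0,0,-1,0,0,0.028,0,0,0,-1,0,0,0.03,0,0,0,-1,0,0,0.031,0,0,0,-1,0,0,0.032,0,0,0,-1]}}

```text
time: 5.2
tool_pos: [0.6055, -0.0802, 0.1762]
tcp_rot: [-0.008, -3.14, 0.002]
wrist_force: [-6.1, -0.6, 11.7]
width: 0.274
grip_force: 52.4
```

```bash
python3 - <<'E'
from h import *
st()
E
```

```text
t 5.2 p [ 0.6055 -0.0802  0.1762] psi 179.71 tilt [-0.0011 -0.001 ] q6 -1.737 F [-6.09 -0.64 11.74] T [-0.206  1.411 -0.027] w 0.274 g 52.4
```

The bit landed on the rim, and the side force of -6 N in x means it should shift toward -x. I'll search under light press.

Request:
{"op": "jog_arm", "data": {"deltas": [0.0005,0,0,0,0,0,-1,0.001,0,0.001,0,0,0,-1,0.0015,0,0.001,0,0,0,-1,0.0015,0,0.001,0,0,0,-1]}}

```text
time: 5.6
tool_pos: [0.6051, -0.0802, 0.1762]
tcp_rot: [0.008, 3.14, -0.002]
wrist_force: [-5.1, -0.4, 11.1]
width: 0.276
grip_force: 52.4
```

```bash
python3 - <<'E'
from h import *
st()
E
```

```text
t 5.6 p [ 0.6051 -0.0802  0.1762] psi 179.71 tilt [ 0.0019 -0.0012] q6 -1.737 F [-5.07 -0.37 11.14] T [-0.212  1.118 -0.045] w 0.276 g 52.4
```

Request:
{"op": "jog_arm", "data": {"deltas": [0,0,-0.004,0,0,0,-1,-0.0005,0.002,-0.007,0,0,0,-1,-0.0005,0.002,-0.007,0,0,0,-1,-0.0005,0.002,-0.007,0,0,0,-1,-0.0005,0.002,-0.007,0,0,0,-1]}}

```text
time: 6.1
tool_pos: [0.6049, -0.0773, 0.1798]
tcp_rot: [-0.008, -3.141, -0.0]
wrist_force: [0.1, -0.3, -1.9]
width: 0.276
grip_force: 50.8
```

```bash
python3 - <<'E'
from h import *
c=[]
for i in range(6):
    st(); c.append(read_camera("scene")["color"].astype(float))
im=np.mean(c,0).astype(np.uint8); cv2.imwrite("pics/g3.png",cv2.resize(im[140:190,212:267],None,fx=12,fy=12,interpolation=cv2.INTER_CUBIC))
E
```

```text
t 6.1 p [ 0.6049 -0.0773  0.1798] psi 179.73 tilt [-0.0006  0.0002] q6 -1.734 F [ 0.12 -0.28 -1.89] T [-0.03  -0.002  0.008] w 0.276 g 50.8
t 6.15 p [ 0.6049 -0.0774  0.1798] psi 179.72 tilt [-0.0007  0.0001] q6 -1.734 F [ 0.15  0.02 -1.22] T [ 0.009 -0.01  -0.067] w 0.274 g 50.8
t 6.2 p [ 0.6049 -0.0774  0.1798] psi 179.72 tilt [-0.0007  0.0001] q6 -1.734 F [ 0.44  0.35 -0.79] T [-0.001 -0.03   0.003] w 0.272 g 50.8
t 6.25 p [ 0.6049 -0.0774  0.1799] psi 179.72 tilt [-0.0005  0.0001] q6 -1.734 F [ 0.74 -0.19 -1.9 ] T [ 0.052 -0.008  0.016] w 0.272 g 50.8
t 6.3 p [ 0.6049 -0.0774  0.1799] psi 179.72 tilt [-0.0005  0.0001] q6 -1.734 F [-0.06 -0.28 -1.28] T [ 0.031 -0.002 -0.001] w 0.271 g 50.8
t 6.35 p [ 0.6049 -0.0774  0.18  ] psi 179.72 tilt [-0.0004  0.0001] q6 -1.734 F [-0.09 -0.07 -0.88] T [ 0.009 -0.02  -0.005] w 0.272 g 50.8
```

View pics/g3.png

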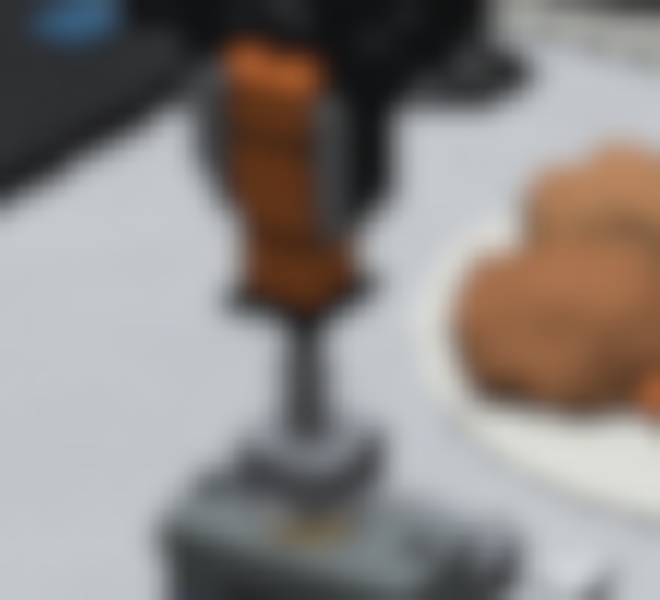

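```bash
python3 - <<'E'
from h import *
np.set_printoptions(precision=2,suppress=True)
C=[read_camera("scene") for _ in range(6)]; c=C[0]
g=np.mean([cv2.cvtColor(k["color"],cv2.COLOR_BGR2GRAY) for k in C],0)
for z in (.145,.13,.12,.113,.106,.102,.09): print("axis",z,proj(c,[[.6049,-.0774,z]])[0])
for r in range(166,176):
    w=np.clip(185-g[r,230:246],0,None); print(r,(w*np.arange(230,246)).sum()/w.sum(),w.sum()/120)
for r in range(176,181): print(r,g[r,228:248].astype(int))
st()
E
```

```text
axis 0.145 [236.59 162.37]
axis 0.13 [236.75 166.83]
axis 0.12 [236.85 169.76]
axis 0.113 [236.93 171.8 ]
axis 0.106 [237.   173.82]
axis 0.102 [237.04 174.98]
axis 0.09 [237.16 178.4 ]
166 236.38414192614047 7.6722222222222225
167 236.7089618456078 4.695833333333334
168 236.89707698641413 3.3736111111111113
169 236.97252990695614 3.1347222222222224
170 237.0067085953878 3.3125
171 237.00994431185364 3.4916666666666667
172 237.01609195402298 3.625
173 237.09314775160595 3.891666666666667
174 237.32716049382714 4.5
175 237.71974683544303 5.486111111111111
176 [196 194 187 170 152 144 138 123 104  93  98 115 128 130 125 132 162 187
 196 198]
177 [191 186 173 148 123 117 119 117 114 112 116 123 123 112  98 112 154 185
 196 197]
178 [178 166 150 123  96  86  92 100 106 112 114 114 105  90  81 106 153 185
 196 197]
179 [155 134 119 101  80  71  72  78  85  91  93  89  80  73  79 110 154 183
 193 195]
180 [132 110 101  94  83  76  73  71  71  72  71  69  68  74  91 122 154 175
 183 187]
t 6.7 p [ 0.61 -0.08  0.18] psi 179.72 tilt [ 0. -0.] q6 -1.734 F [ 0.59  0.35 -1.48] T [ 0.01 -0.02 -0.03] w 0.278 g 50.8
```

The bit follows the axis to within 0.1 px and the head is centred at about 237, so it is aligned. I'll try again.

Request:
{"op": "jog_arm", "data": {"deltas": [0,0,0.002,0,0,0,-1,0,0,0.004,0,0,0,-1,0,0,0.005,0,0,0,-1,0,0,0.006,0,0,0,-1,0,0,0.006,0,0,0,-1]}}

```text
time: 7.2
tool_pos: [0.6053, -0.0775, 0.1743]
tcp_rot: [0.008, 3.141, -0.0]
wrist_force: [0.6, -0.3, -0.2]
width: 0.278
grip_force: 50.9
```

```bash
python3 - <<'E'
from h import *
st()
E
```

```text
t 7.2 p [ 0.6053 -0.0775  0.1743] psi 179.72 tilt [ 0.0005 -0.0001] q6 -1.734 F [ 0.63 -0.33 -0.22] T [-0.038 -0.236  0.023] w 0.278 g 50.9
```

It went in: no force, and 2 mm below the rim. I'll go 6 mm deeper.

Request:
{"op": "jog_arm", "data": {"deltas": [0,0,0.002,0,0,0,-1,0,0,0.004,0,0,0,-1,0,0,0.006,0,0,0,-1,0,0,0.006,0,0,0,-1,0,0,0.006,0,0,0,-1]}}

```text
time: 7.7
tool_pos: [0.6052, -0.0775, 0.1681]
tcp_rot: [0.008, 3.141, -0.0]
wrist_force: [1.8, 0.1, -1.9]
width: 0.271
grip_force: 50.8
```

```bash
python3 - <<'E'
from h import *
st()
E
```

```text
t 7.7 p [ 0.6052 -0.0775  0.1681] psi 179.72 tilt [ 0.0004 -0.0001] q6 -1.734 F [ 1.82  0.09 -1.85] T [-0.096 -0.519  0.044] w 0.271 g 50.8
```

Request:
{"op": "jog_arm", "data": {"deltas": [-0.0004,0,0,0,0,3,-1,-0.0004,0,0.0002,0,0,6,-1,-0.0004,0,0.0004,0,0,9,-1,-0.0004,0,0.0005,0,0,12,-1]}}

```text
time: 8.1
tool_pos: [0.6055, -0.0777, 0.1679]
tcp_rot: [0.339, 3.123, -0.001]
wrist_force: [1.4, -1.7, -0.5]
width: 0.273
grip_force: 50.8
```

```bash
python3 - <<'E'
from h import *
st()
E
```

```text
t 8.1 p [ 0.6055 -0.0777  0.1679] psi 167.61 tilt [ 0.0001 -0.0006] q6 -1.522 F [ 1.36 -1.65 -0.47] T [-0.302 -0.393  0.002] w 0.273 g 50.8
```

```bash
cat > s.py <<'E'
from h import *
s,_,p=st(False); print(round(p,2),s["tool_pos"].round(4),"F",s["wrist_force"].round(1),"T",s["torque"].round(3))
E
```

Request:
{"op": "jog_arm", "data": {"deltas": [0,0,0.0001,0,0,2.5,-1,0,0,0.0003,0,0,5,-1]}}

```text
time: 8.3
tool_pos: [0.6057, -0.0778, 0.1677]
tcp_rot: [0.474, 3.105, -0.001]
wrist_force: [1.4, -1.2, 0.1]
width: 0.275
grip_force: 50.8
```

```bash
python3 s.py
```

```text
162.63 [ 0.6057 -0.0778  0.1677] F [ 1.4 -1.2  0.1] T [-0.248 -0.336  0.022]
```

Request:
{"op": "jog_arm", "data": {"deltas": [0,0,0.0001,0,0,2.5,-1,0,0,0.0003,0,0,5,-1]}}

```text
time: 8.5
tool_pos: [0.6057, -0.0778, 0.1674]
tcp_rot: [0.609, 3.081, -0.001]
wrist_force: [1.0, -2.1, 0.1]
width: 0.278
grip_force: 50.8
```

```bash
python3 s.py
```

```text
157.63 [ 0.6057 -0.0778  0.1674] F [ 1.  -2.1  0.1] T [-0.241 -0.308  0.034]
```

Request:
{"op": "jog_arm", "data": {"deltas": [0,0,0.0001,0,0,2.5,-1,0,0,0.0003,0,0,5,-1]}}

```text
time: 8.7
tool_pos: [0.6057, -0.0778, 0.1671]
tcp_rot: [0.743, 3.052, -0.001]
wrist_force: [1.0, -1.7, 0.0]
width: 0.273
grip_force: 50.8
```

```bash
python3 s.py
```

```text
152.63 [ 0.6057 -0.0778  0.1671] F [ 1.  -1.7  0. ] T [-0.216 -0.383  0.087]
```

Request:
{"op": "jog_arm", "data": {"deltas": [0,0,0.0001,0,0,2.5,-1,0,0,0.0003,0,0,5,-1]}}

```text
time: 8.9
tool_pos: [0.6057, -0.0778, 0.1668]
tcp_rot: [0.876, 3.016, -0.001]
wrist_force: [1.7, -1.7, -0.3]
width: 0.275
grip_force: 50.8
```

```bash
python3 s.py
```

```text
147.63 [ 0.6057 -0.0778  0.1668] F [ 1.7 -1.7 -0.3] T [-0.223 -0.381  0.017]
```

```bash
sed -i 's/"T",s\["torque"\].round(3)/"T",s["torque"].round(3),"J6",round(s["joint_torque"][5],4)/' s.py; python3 s.py
```

```text
147.63 [ 0.6057 -0.0778  0.1668] F [ 1.7 -1.7 -0.3] T [-0.223 -0.381  0.017] J6 -0.4224
```

Request:
{"op": "jog_arm", "data": {"deltas": [0,0,0.0001,0,0,2.5,-1,0,0,0.0003,0,0,5,-1]}}

```text
time: 9.1
tool_pos: [0.6057, -0.0778, 0.1665]
tcp_rot: [1.006, 2.975, -0.001]
wrist_force: [2.3, -0.4, -0.4]
width: 0.274
grip_force: 50.8
```

```bash
python3 s.py
```

```text
142.63 [ 0.6057 -0.0778  0.1665] F [ 2.3 -0.4 -0.4] T [-0.25  -0.3    0.049] J6 -0.4223
```

Request:
{"op": "jog_arm", "data": {"deltas": [0,0,0.0001,0,0,2.5,-1,0,0,0.0003,0,0,5,-1]}}

```text
time: 9.3
tool_pos: [0.6057, -0.0778, 0.1662]
tcp_rot: [1.135, 2.929, -0.001]
wrist_force: [1.1, -0.7, -0.2]
width: 0.277
grip_force: 50.8
```

```bash
python3 s.py
```

```text
137.62 [ 0.6057 -0.0778  0.1662] F [ 1.1 -0.7 -0.2] T [-0.218 -0.32   0.029] J6 -0.4222
```

Request:
{"op": "jog_arm", "data": {"deltas": [0,0,0.0001,0,0,2.5,-1,0,0,0.0003,0,0,5,-1]}}

```text
time: 9.5
tool_pos: [0.6057, -0.0778, 0.1659]
tcp_rot: [1.262, 2.876, -0.001]
wrist_force: [1.3, -1.9, 0.7]
width: 0.271
grip_force: 50.8
```

```bash
python3 s.py
```

```text
132.63 [ 0.6057 -0.0778  0.1659] F [ 1.3 -1.9  0.7] T [-0.276 -0.337 -0.021] J6 -0.422
```

Request:
{"op": "jog_arm", "data": {"deltas": [0,0,0.0001,0,0,2.5,-1,0,0,0.0003,0,0,5,-1]}}

```text
time: 9.7
tool_pos: [0.6057, -0.0778, 0.1656]
tcp_rot: [1.386, 2.818, -0.0]
wrist_force: [1.5, -0.1, -0.8]
width: 0.275
grip_force: 50.8
```

```bash
python3 s.py
```

```text
127.63 [ 0.6057 -0.0778  0.1656] F [ 1.5 -0.1 -0.8] T [-0.238 -0.387  0.032] J6 -0.4213
```

Request:
{"op": "jog_arm", "data": {"deltas": [0,0,0.0001,0,0,2.5,-1,0,0,0.0003,0,0,5,-1,0,0,0.0005,0,0,7.5,-1]}}

```text
time: 10.0
tool_pos: [0.6057, -0.0778, 0.1651]
tcp_rot: [1.567, 2.722, -0.0]
wrist_force: [0.9, -1.9, -0.6]
width: 0.276
grip_force: 50.8
```

```bash
python3 s.py
```

```text
120.13 [ 0.6057 -0.0778  0.1651] F [ 0.9 -1.9 -0.6] T [-0.224 -0.315  0.046] J6 -0.4223
```

Request:
{"op": "jog_arm", "data": {"deltas": [0,0,0.0001,0,0,2.5,-1,0,0,0.0003,0,0,5,-1,0,0,0.0005,0,0,7.5,-1]}}

```text
time: 10.3
tool_pos: [0.6057, -0.0778, 0.1647]
tcp_rot: [1.742, 2.613, -0.0]
wrist_force: [-0.1, -1.1, -0.2]
width: 0.271
grip_force: 50.8
```

```bash
python3 s.py
```

```text
112.62 [ 0.6057 -0.0778  0.1647] F [-0.1 -1.1 -0.2] T [-0.223 -0.316  0.061] J6 -0.4227
```

Request:
{"op": "jog_arm", "data": {"deltas": [0,0,0.0001,0,0,2.5,-1,0,0,0.0003,0,0,5,-1,0,0,0.0005,0,0,7.5,-1]}}

```text
time: 10.6
tool_pos: [0.6057, -0.0778, 0.1642]
tcp_rot: [1.909, 2.494, -0.0]
wrist_force: [1.9, -0.9, -0.0]
width: 0.276
grip_force: 50.8
```

```bash
python3 s.py
```

```text
105.13 [ 0.6057 -0.0778  0.1642] F [ 1.9 -0.9 -0. ] T [-0.258 -0.338  0.   ] J6 -0.4231
```

Request:
{"op": "jog_arm", "data": {"deltas": [0,0,0.0001,0,0,2.5,-1,0,0,0.0003,0,0,5,-1,0,0,0.0005,0,0,7.5,-1]}}

```text
time: 10.9
tool_pos: [0.6058, -0.0778, 0.1637]
tcp_rot: [2.068, 2.364, -0.0]
wrist_force: [1.4, -1.4, 0.2]
width: 0.273
grip_force: 50.9
```

```bash
python3 s.py
```

```text
97.63 [ 0.6058 -0.0778  0.1637] F [ 1.4 -1.4  0.2] T [-0.233 -0.288 -0.004] J6 -0.4236
```

Request:
{"op": "jog_arm", "data": {"deltas": [0,0,0.0001,0,0,2.5,-1,0,0,0.0003,0,0,5,-1,0,0,0.0005,0,0,7.5,-1]}}

```text
time: 11.2
tool_pos: [0.6058, -0.0778, 0.1632]
tcp_rot: [2.218, 2.223, 0.0]
wrist_force: [1.3, -0.1, -0.2]
width: 0.271
grip_force: 50.9
```

```bash
python3 s.py
```

```text
90.13 [ 0.6058 -0.0778  0.1632] F [ 1.3 -0.1 -0.2] T [-0.231 -0.303  0.019] J6 -0.4241
```

Request:
{"op": "jog_arm", "data": {"deltas": [0,0,0.0001,0,0,2.5,-1,0,0,0.0003,0,0,5,-1]}}

```text
time: 11.4
tool_pos: [0.6058, -0.0778, 0.163]
tcp_rot: [2.313, 2.124, 0.0]
wrist_force: [1.0, -0.8, 1.9]
width: 0.275
grip_force: 50.9
```

```bash
python3 s.py
```

```text
85.13 [ 0.6058 -0.0778  0.163 ] F [ 1.  -0.8  1.9] T [-0.242 -0.305  0.041] J6 -0.4037
```

Request:
{"op": "jog_arm", "data": {"deltas": [0,0,0.0001,0,0,2.5,-1,0,0,0.0003,0,0,5,-1]}}

```text
time: 11.6
tool_pos: [0.6058, -0.0779, 0.1628]
tcp_rot: [2.403, 2.021, 0.0]
wrist_force: [1.9, -2.0, 1.1]
width: 0.278
grip_force: 50.9
```

```bash
python3 s.py
```

```text
80.13 [ 0.6058 -0.0779  0.1628] F [ 1.9 -2.   1.1] T [-0.268 -0.289  0.049] J6 -0.3831
```

Request:
{"op": "jog_arm", "data": {"deltas": [0,0,0.0001,0,0,2.5,-1,0,0,0.0003,0,0,5,-1]}}

```text
time: 11.8
tool_pos: [0.6058, -0.0779, 0.1625]
tcp_rot: [2.489, 1.915, 0.0]
wrist_force: [1.8, -1.9, 1.9]
width: 0.273
grip_force: 50.9
```

```bash
python3 s.py
```

```text
75.14 [ 0.6058 -0.0779  0.1625] F [ 1.8 -1.9  1.9] T [-0.213 -0.257  0.019] J6 -0.363
```

Request:
{"op": "jog_arm", "data": {"deltas": [0,0,0.0001,0,0,2.5,-1,0,0,0.0003,0,0,5,-1]}}

```text
time: 12.0
tool_pos: [0.6058, -0.0779, 0.1623]
tcp_rot: [2.57, 1.804, 0.0]
wrist_force: [1.1, -1.3, 1.4]
width: 0.277
grip_force: 50.9
```

```bash
python3 s.py
```

```text
70.14 [ 0.6058 -0.0779  0.1623] F [ 1.1 -1.3  1.4] T [-0.259 -0.263  0.029] J6 -0.3427
```

```bash
python3 - <<'E'
from h import *
np.set_printoptions(precision=4,suppress=True)
F=[];T=[]
for i in range(16):
    c=read_camera("scene"); s=readout.read_state(); F.append(s["wrist_force"]);T.append(s["torque"])
    if i in(0,3,15): print(s["tool_pos"],s["joint_torque"],s["q"],s["joint_vel"][5])
print(np.mean(F,0),np.mean(T,0),np.std(T,0)/4); st()
print(proj(c,[[.605,-.078,z] for z in (.102,.0975,.096,.076)]))
cv2.imwrite("pics/g4.png",cv2.resize(c["color"][150:200,205:272],None,fx=11,fy=11,interpolation=cv2.INTER_CUBIC))
E
```

```text
[ 0.6058 -0.0779  0.1623] [  0.5727 -45.0543 -32.6962   0.4071   0.553    0.1202] [-0.1682  0.2101  1.8345 -0.0008  1.0959  0.1803] -0.08671875691363046
[ 0.6058 -0.0778  0.1622] [  0.8254 -44.6484 -32.3124   0.5437   0.5936   0.1049] [-0.1683  0.2101  1.8345 -0.0006  1.0959  0.176 ] 0.0029746158573194393
[ 0.6058 -0.0777  0.1621] [  1.5625 -43.0255 -30.7153   0.9742   0.7843   0.0831] [-0.1682  0.2102  1.8346 -0.0003  1.0958  0.1771] -6.622151171908533e-05
[ 1.1159 -2.3979  2.808 ] [-0.4847 -0.2957  0.0898] [0.0319 0.0111 0.005 ]
t 12.8 p [ 0.6058 -0.0777  0.1621] psi 70.23 tilt [ 0.0009 -0.0005] q6 0.177 F [ 1.74 -3.33  4.93] T [-0.664 -0.36   0.127] w 0.274 g 51.4
[[237.2266 175.0114]
 [237.2721 176.3017]
 [237.2872 176.7307]
 [237.4871 182.3934]]
```

View pics/g4.png

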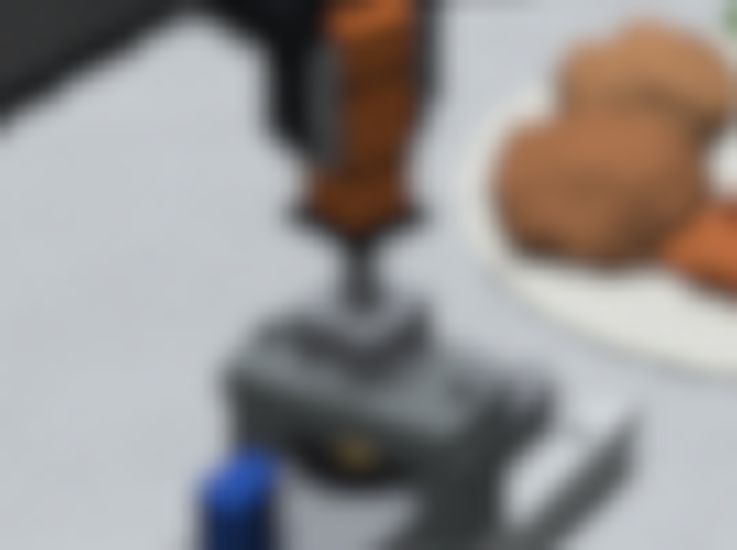

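The picture shows the head clearly sunk toward the bridge, so the screw has turned. I'll relieve the side and vertical loads and read the moment cleanly.

```bash
cat > a.py <<'E'
from h import *
np.set_printoptions(precision=4,suppress=True)
F=[];T=[]
for i in range(8):
    read_camera("top"); s=readout.read_state(); F.append(s["wrist_force"]);T.append(s["torque"])
print("hold F",np.mean(F,0),"T",np.mean(T,0),"J6",s["joint_torque"][5]); st()
E
```

Request:
{"op": "jog_arm", "data": {"deltas": [-0.0005,0.0005,-0.001,0,0,0,-1,-0.0005,0.0005,-0.0015,0,0,0,-1,-0.0005,0.0005,-0.0015,0,0,0,-1]}}

```text
time: 13.1
tool_pos: [0.6058, -0.0779, 0.1624]
tcp_rot: [-2.57, -1.807, -0.0]
wrist_force: [3.8, -2.3, -2.3]
width: 0.267
grip_force: 50.6
```

```bash
python3 a.py
```

```text
hold F [ 4.5743 -1.6595 -4.4053] T [-0.369  -1.0592  0.0709] J6 0.0793842296116054
t 13.5 p [ 0.6057 -0.0779  0.1625] psi 70.22 tilt [-0.0003  0.0004] q6 0.176 F [ 5.04 -1.24 -4.73] T [-0.332 -1.15   0.036] w 0.276 g 50.3
```

Request:
{"op": "jog_arm", "data": {"deltas": [0,0,0,0,0,1,-1]}}

```text
time: 13.6
tool_pos: [0.6056, -0.0779, 0.1625]
tcp_rot: [-2.586, -1.784, 0.0]
wrist_force: [5.8, -2.0, -4.6]
width: 0.274
grip_force: 50.4
```

```bash
python3 s.py
```

```text
69.2 [ 0.6056 -0.0779  0.1625] F [ 5.8 -2.  -4.6] T [-0.392 -1.092  0.105] J6 -0.1619
```

Request:
{"op": "jog_arm", "data": {"deltas": [0,0,0,0,0,1,-1]}}

```text
time: 13.7
tool_pos: [0.6056, -0.0779, 0.1624]
tcp_rot: [-2.601, -1.761, 0.0]
wrist_force: [5.3, -1.6, -4.6]
width: 0.274
grip_force: 50.3
```

```bash
python3 s.py
```

```text
68.19 [ 0.6056 -0.0779  0.1624] F [ 5.3 -1.6 -4.6] T [-0.337 -1.175  0.111] J6 -0.0616
```

Request:
{"op": "jog_arm", "data": {"deltas": [0,0,0,0,0,1,-1]}}

```text
time: 13.8
tool_pos: [0.6056, -0.0779, 0.1624]
tcp_rot: [-2.617, -1.738, 0.0]
wrist_force: [4.3, -2.6, -5.8]
width: 0.275
grip_force: 50.3
```

```bash
python3 s.py
```

```text
67.18 [ 0.6056 -0.0779  0.1624] F [ 4.3 -2.6 -5.8] T [-0.409 -1.124  0.164] J6 -0.0518
```

Request:
{"op": "jog_arm", "data": {"deltas": [0,0,0,0,0,1,-1]}}

```text
time: 13.9
tool_pos: [0.6056, -0.0779, 0.1624]
tcp_rot: [-2.632, -1.715, 0.0]
wrist_force: [4.9, -0.6, -5.9]
width: 0.276
grip_force: 50.3
```

```bash
python3 s.py; python3 a.py
```

```text
66.19 [ 0.6056 -0.0779  0.1624] F [ 4.9 -0.6 -5.9] T [-0.381 -1.224  0.13 ] J6 -0.0446
hold F [ 5.1805 -1.3631 -5.8843] T [-0.3778 -1.175   0.1372] J6 0.12392114382237196
t 14.3 p [ 0.6056 -0.0779  0.1624] psi 66.22 tilt [-0.0004  0.0003] q6 0.246 F [ 5.96 -0.89 -5.3 ] T [-0.4   -1.157  0.121] w 0.275 g 50.3
```

Contact is confirmed. The moving moment is about 0.137 N·m, which is about 0.10 above free, so the press is about 4 to 6 N. The geometry also keeps it under 8 N. I'll stop here, back off within the play and withdraw.

Request:
{"op": "jog_arm", "data": {"deltas": [0,0,0,0,0,-3,-1,0,0,0,0,0,-6,-1,0,0,0,0,0,-6,-1]}}

```text
time: 14.6
tool_pos: [0.6055, -0.0778, 0.1626]
tcp_rot: [-2.537, -1.851, 0.0]
wrist_force: [4.6, -0.3, -4.7]
width: 0.277
grip_force: 50.6
```

```bash
python3 a.py
```

```text
hold F [ 3.8523 -0.8009 -3.5836] T [-0.1376 -0.878   0.0327] J6 0.01538319862447679
t 15.0 p [ 0.6056 -0.078   0.1632] psi 72.2 tilt [-0.0004  0.0003] q6 0.142 F [ 2.63 -0.89 -3.15] T [-0.107 -0.697  0.025] w 0.276 g 50.7
```

Request:
{"op": "jog_arm", "data": {"deltas": [0,0,0,0,0,-2,-1,0,0,-0.002,0,0,-3,-1,0,0,-0.004,0,0,-3,-1,0,0,-0.007,0,0,-3,-1,0,0,-0.01,0,0,-3,-1,0,0,-0.015,0,0,-3,-1,0,0,-0.025,0,0,-3,-1,0,0,-0.045,0,0,-3,-1]}}

```text
time: 15.8
tool_pos: [0.6042, -0.0779, 0.2073]
tcp_rot: [-2.486, -1.915, 0.005]
wrist_force: [0.4, -0.7, -0.6]
width: 0.277
grip_force: 51.0
```

```bash
python3 - <<'E'
from h import *
plan([.526,-.357,.215],90)
E
```

```text
t 15.8 p [ 0.6042 -0.0779  0.2073] psi 75.21 tilt [-0.0042  0.0007] q6 0.089 F [ 0.41 -0.67 -0.61] T [-0.021 -0.007 -0.029] w 0.277 g 51.0
shift [-0.2898 -0.0044 -0.0076] rot [-2.500e-01 -1.000e-02 -1.479e+01]
```

Request:
{"op": "jog_arm", "data": {"deltas": [-0.04,-0.001,-0.008,0,0,-5,-1,-0.085,-0.002,-0.008,0,0,-10,-1,-0.13,-0.003,-0.008,0,0,-15,-1,-0.175,-0.004,-0.008,0,0,-15,-1,-0.22,-0.004,-0.008,0,0,-15,-1,-0.26,-0.004,-0.008,0,0,-15,-1,-0.29,-0.004,-0.008,0,0,-15,-1,-0.29,-0.004,-0.008,0,0,-15,-1]}}

```text
time: 16.6
tool_pos: [0.5265, -0.3614, 0.2172]
tcp_rot: [2.221, 2.22, -0.002]
wrist_force: [1.0, -0.1, -0.9]
width: 0.274
grip_force: 51.0
```

Request:
{"op": "jog_arm", "data": {"deltas": [0,0,0,0,0,0,-1,0,0,0,0,0,0,-1,0,0,0,0,0,0,-1]}}

```text
time: 16.9
tool_pos: [0.5283, -0.3563, 0.2164]
tcp_rot: [-2.215, -2.227, -0.0]
wrist_force: [0.1, 0.2, -1.2]
width: 0.275
grip_force: 51.0
```

```bash
python3 - <<'E'
from h import *
np.set_printoptions(precision=2,suppress=True)
C=[read_camera("scene") for _ in range(4)]; c=C[0]
s,_,_=st(); p=s["tool_pos"].copy()
g=np.mean([cv2.cvtColor(k["color"],cv2.COLOR_BGR2GRAY) for k in C],0)
for dz in (.04,.05,.06,.074): print(dz,proj(c,[p-[0,0,dz]])[0])
print("stand hole",proj(c,[[.5258,-.3568,.045]])[0])
cv2.imwrite("pics/g5.png",cv2.resize(c["color"][190:260,280:350],None,fx=8,fy=8,interpolation=cv2.INTER_CUBIC))
plan([.526,-.357,.13],90)
E
```

```text
t 17.1 p [ 0.53 -0.36  0.22] psi 90.29 tilt [-0.  0.] q6 -0.638 F [-0.7   0.8  -1.93] T [-0.02  0.07  0.03] w 0.272 g 51.0
0.04 [315.71 191.89]
0.05 [315.38 195.28]
0.06 [315.06 198.64]
0.074 [314.62 203.28]
stand hole [311.39 234.07]
t 17.1 p [ 0.53 -0.36  0.22] psi 90.29 tilt [-0.  0.] q6 -0.638 F [-0.7   0.8  -1.93] T [-0.02  0.07  0.03] w 0.272 g 51.0
shift [-0.   -0.    0.09] rot [-0.   -0.    0.29]
```

View pics/g5.png

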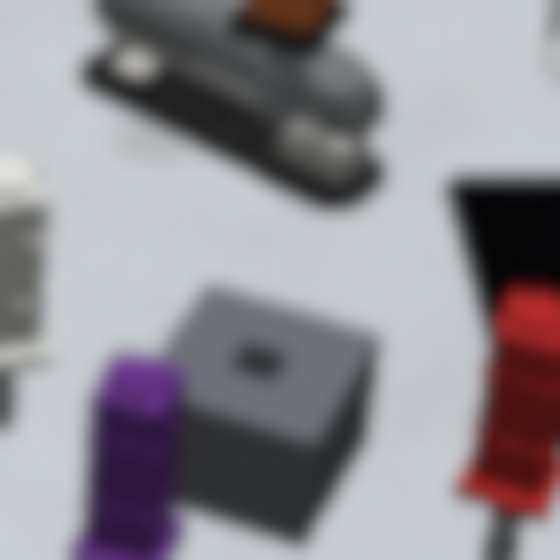

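The picture shows the stand's hole at crop (262,360), which is scene pixel (312.3,234.6). The driver hangs above it.

```bash
python3 - <<'E'
from h import *
c=read_camera("scene"); print(px(c,[[312.3,234.6],[311.9,234.4]],.045))
s=readout.read_state(); print(s["tool_pos"])
plan([.526,-.357,.13],90)
E
```

```text
[[ 0.52498276 -0.35975179  0.045     ]
 [ 0.52522233 -0.35850979  0.045     ]]
[ 0.52820243 -0.35682816  0.21627918]
t 17.15 p [ 0.5282 -0.3568  0.2163] psi 90.28 tilt [0.0001 0.    ] q6 -0.638 F [-0.25 -0.29 -0.52] T [-0.043 -0.005  0.008] w 0.279 g 51.0
shift [-0.0002 -0.0022  0.0863] rot [ 0.   -0.    0.28]
```

Request:
{"op": "jog_arm", "data": {"deltas": [-0.0007,-0.0025,0.03,0,0,0,-1,-0.0007,-0.0025,0.06,0,0,0,-1,-0.0007,-0.0025,0.08,0,0,0,-1,-0.0007,-0.0025,0.09,0,0,0,-1,-0.0007,-0.0025,0.095,0,0,0,-1,-0.0007,-0.0025,0.1,0,0,0,-1,-0.0007,-0.0025,0.104,0,0,0,-1,-0.0007,-0.0025,0.104,0,0,0,-1]}}

```text
time: 17.95
tool_pos: [0.5257, -0.3584, 0.1126]
tcp_rot: [2.217, 2.225, 0.0]
wrist_force: [-1.0, -0.8, -1.5]
width: 0.271
grip_force: 51.0
```

```bash
python3 - <<'E'
from h import *
st()
E
```

```text
t 17.95 p [ 0.5257 -0.3584  0.1126] psi 90.22 tilt [ 0.0006 -0.0004] q6 -0.641 F [-0.96 -0.78 -1.47] T [ 0.013  0.003 -0.05 ] w 0.271 g 51.0
```

Request:
{"op": "jog_arm", "data": {"deltas": [0.0005,0,0.01,0,0,0,-1,0.0005,0,0.018,0,0,0,-1,0.0005,0,0.023,0,0,0,-1,0.0005,0,0.026,0,0,0,-1,0.0005,0,0.027,0,0,0,-1,0.0005,0,0.027,0,0,0,-1]}}

```text
time: 18.55
tool_pos: [0.5248, -0.3573, 0.0864]
tcp_rot: [-2.216, -2.224, 0.001]
wrist_force: [-5.0, 3.3, 9.2]
width: 0.273
grip_force: 52.4
```

```bash
python3 - <<'E'
from h import *
st()
E
```

```text
t 18.55 p [ 0.5248 -0.3573  0.0864] psi 90.22 tilt [-0.0016  0.0011] q6 -0.641 F [-5.    3.32  9.16] T [ 0.553  0.835 -0.029] w 0.273 g 52.4
```

It is seated at the same TCP height as at the grasp (0.0864). I'll release and lift.

Request:
{"op": "jog_arm", "data": {"deltas": [0,0,-0.001,0,0,0,0.1,0,0,-0.001,0,0,0,0.1,0,0,-0.001,0,0,0,0.1,0,0,-0.001,0,0,0,0.1]}}

```text
time: 18.95
tool_pos: [0.5254, -0.3577, 0.0859]
tcp_rot: [-2.217, -2.226, 0.0]
wrist_force: [0.5, -0.3, 0.1]
width: 0.552
grip_force: 0.0
```

Request:
{"op": "jog_arm", "data": {"deltas": [0,0,-0.02,0,0,0,0.1,0,0,-0.06,0,0,0,0.1,0,0,-0.1,0,0,0,0.1,0,0,-0.12,0,0,0,0.1,0,0,-0.12,0,0,0,0.1]}}

```text
time: 19.45
tool_pos: [0.5278, -0.3594, 0.2111]
tcp_rot: [2.211, 2.22, 0.002]
wrist_force: [0.4, 0.3, -0.5]
width: 0.549
grip_force: 0.0
```

```bash
python3 - <<'E'
from h import *
s,_,_=st(); c=read_camera("scene"); t=read_camera("top")
a=cv2.resize(c["color"][170:270,200:340],None,fx=4,fy=4,interpolation=cv2.INTER_CUBIC)
b=cv2.resize(t["color"][160:250,210:270],None,fx=4,fy=4,interpolation=cv2.INTER_CUBIC)
o=np.zeros((400,800,3),np.uint8); o[:400,:560]=a; o[:360,560:]=b; cv2.imwrite("pics/g6.png",o)
plan([.540,-.079,.16],180)
E
```

```text
t 19.45 p [ 0.5278 -0.3594  0.2111] psi 90.22 tilt [ 0.0069 -0.0051] q6 -0.641 F [ 0.4   0.26 -0.51] T [ 0.054  0.032 -0.048] w 0.549 g 0.0
t 19.55 p [ 0.5254 -0.3577  0.2061] psi 90.22 tilt [ 0.0004 -0.0003] q6 -0.641 F [ 0.69 -0.04 -0.55] T [ 0.022 -0.021 -0.015] w 0.552 g 0.0
shift [0.2787 0.0156 0.046 ] rot [ 0.000e+00  3.000e-02 -8.978e+01]
```

View pics/g6.png

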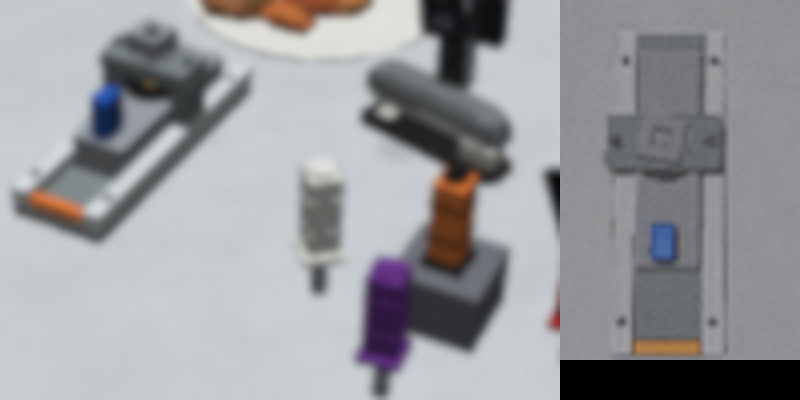

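The picture shows the orange driver upright in its stand with the guard on the top. The screw head is turned and sunk, and the tab is still at about x=0.54. Next is the tab.

Request:
{"op": "jog_arm", "data": {"deltas": [0.04,0.002,0,0,0,-8,0.0,0.08,0.004,0,0,0,-16,0.0,0.12,0.006,0,0,0,-24,0.0,0.16,0.008,0,0,0,-32,0.0,0.2,0.01,0,0,0,-40,0.0,0.24,0.012,0,0,0,-48,0.0,0.279,0.0145,0,0,0,-56,0.0,0.279,0.0145,0,0,0,-64,0.0]}}

```text
time: 20.35
tool_pos: [0.537, -0.0741, 0.2032]
tcp_rot: [-0.684, -3.061, -0.003]
wrist_force: [-0.3, -0.7, -0.2]
width: 0.499
grip_force: 0.0
```

Request:
{"op": "jog_arm", "data": {"deltas": [0,0,0.01,0,0,-8,0.0,0,0,0.02,0,0,-16,0.0,0,0,0.03,0,0,-26.5,0.0,0,0,0.04,0,0,-26.5,0.0,0,0,0.04,0,0,-26.5,0.0,0,0,0.04,0,0,-26.5,0.0]}}

```text
time: 20.95
tool_pos: [0.5375, -0.0784, 0.1643]
tcp_rot: [0.018, -3.138, -0.001]
wrist_force: [-0.4, -0.4, 0.0]
width: 0.5
grip_force: 0.0
```

```bash
python3 - <<'E'
from h import *
plan([.540,-.0793,.065],180.8)
E
```

```text
t 20.95 p [ 0.5375 -0.0784  0.1643] psi -179.34 tilt [-0.0037  0.0007] q6 -1.773 F [-0.36 -0.38  0.  ] T [ 0.04  -0.049  0.021] w 0.5 g 0.0
shift [-0.0028 -0.001   0.0992] rot [ 0.04 -0.21 -0.14]
```

Request:
{"op": "jog_arm", "data": {"deltas": [-0.0015,-0.001,0.03,0,0,0,0.0,-0.0015,-0.001,0.06,0,0,0,0.0,-0.0015,-0.001,0.085,0,0,0,0.0,-0.0015,-0.001,0.098,0,0,0,0.0,-0.0015,-0.001,0.098,0,0,0,0.0,-0.0015,-0.001,0.098,0,0,0,0.0,-0.0015,-0.001,0.098,0,0,0,0.0]}}

```text
time: 21.65
tool_pos: [0.5419, -0.0799, 0.0699]
tcp_rot: [-0.02, 3.139, -0.001]
wrist_force: [-0.6, 0.2, 0.3]
width: 0.507
grip_force: 0.0
```

Request:
{"op": "jog_arm", "data": {"deltas": [0,0,0,0,0,0,-1,0,0,0,0,0,0,-1,0,0,0,0,0,0,-1,0,0,0,0,0,0,-1,0,0,0,0,0,0,-1,0,0,0,0,0,0,-1], "squeeze": 35}}

```text
time: 22.25
tool_pos: [0.5413, -0.0795, 0.0695]
tcp_rot: [-0.02, 3.14, -0.0]
wrist_force: [-1.1, 2.3, 5.7]
width: 0.183
grip_force: 35.5
```

```bash
python3 - <<'E'
from h import *
st()
E
```

```text
t 22.25 p [ 0.5413 -0.0795  0.0695] psi -179.26 tilt [ 0.0019 -0.    ] q6 -1.776 F [-1.14  2.3   5.73] T [0.338 0.18  0.271] w 0.183 g 35.5
```

Request:
{"op": "jog_arm", "data": {"deltas": [0.005,0,-0.001,0,0,0,-1,0.011,0,-0.001,0,0,0,-1,0.017,0,-0.001,0,0,0,-1,0.023,0,-0.001,0,0,0,-1,0.029,0,-0.001,0,0,0,-1,0.035,0,-0.001,0,0,0,-1,0.04,0,-0.001,0,0,0,-1,0.043,0,-0.001,0,0,0,-1]}}

```text
time: 23.05
tool_pos: [0.4992, -0.0804, 0.0696]
tcp_rot: [-0.019, 3.137, -0.001]
wrist_force: [6.7, 0.0, -5.6]
width: 0.177
grip_force: 34.5
```

```bash
python3 - <<'E'
from h import *
st()
E
```

```text
t 23.05 p [ 0.4992 -0.0804  0.0696] psi -179.3 tilt [ 0.005  -0.0007] q6 -1.793 F [ 6.71  0.04 -5.6 ] T [ 0.079 -0.857  0.004] w 0.177 g 34.5
```

Request:
{"op": "jog_arm", "data": {"deltas": [0.002,0,0.0008,0,0,0,-1,0.003,0,0.0008,0,0,0,-1,0.004,0,0.0008,0,0,0,-1,0.004,0,0.0008,0,0,0,-1]}}

```text
time: 23.45
tool_pos: [0.4964, -0.0806, 0.0695]
tcp_rot: [-0.019, 3.135, -0.002]
wrist_force: [7.5, 0.0, -2.0]
width: 0.178
grip_force: 34.8
```

```bash
python3 - <<'E'
from h import *
st()
E
```

```text
t 23.45 p [ 0.4964 -0.0806  0.0695] psi -179.3 tilt [ 0.0069 -0.001 ] q6 -1.794 F [ 7.53  0.02 -2.01] T [ 0.135 -0.881  0.071] w 0.178 g 34.8
```

Request:
{"op": "jog_arm", "data": {"deltas": [0.001,0,0,0,0,0,-1,0.002,0,0,0,0,0,-1,0.002,0,0,0,0,0,-1]}}

```text
time: 23.75
tool_pos: [0.4943, -0.0807, 0.0696]
tcp_rot: [-0.019, 3.135, -0.002]
wrist_force: [7.4, 0.2, -1.8]
width: 0.181
grip_force: 34.9
```

```bash
python3 - <<'E'
from h import *
st()
E
```

```text
t 23.75 p [ 0.4943 -0.0807  0.0696] psi -179.3 tilt [ 0.0068 -0.001 ] q6 -1.795 F [ 7.38  0.21 -1.82] T [ 0.092 -0.858  0.094] w 0.181 g 34.9
```

Request:
{"op": "jog_arm", "data": {"deltas": [0.001,0,0,0,0,0,-1,0.0015,0,0,0,0,0,-1,0.0015,0,0,0,0,0,-1]}}

```text
time: 24.05
tool_pos: [0.4941, -0.0807, 0.0696]
tcp_rot: [-0.019, 3.132, -0.002]
wrist_force: [11.7, 1.3, -6.2]
width: 0.177
grip_force: 34.2
```

Request:
{"op": "jog_arm", "data": {"deltas": [0.001,0,0,0,0,0,-1,0.0015,0,0,0,0,0,-1,0.0015,0,0,0,0,0,-1]}}

```text
time: 24.35
tool_pos: [0.494, -0.0807, 0.0697]
tcp_rot: [-0.018, 3.129, -0.002]
wrist_force: [15.0, 0.8, -11.7]
width: 0.179
grip_force: 34.2
```

```bash
python3 - <<'E'
from h import *
st()
E
```

```text
t 24.35 p [ 0.494  -0.0807  0.0697] psi -179.33 tilt [ 0.0127 -0.0012] q6 -1.797 F [ 14.99   0.77 -11.67] T [ 0.23  -2.147  0.074] w 0.179 g 34.2
```

The block has met the lip: force rises with no motion. I'll relax the pull, then release.

Request:
{"op": "jog_arm", "data": {"deltas": [-0.002,0,0.0005,0,0,0,-1,-0.004,0,0.001,0,0,0,-1,-0.004,0,0.001,0,0,0,-1]}}

```text
time: 24.65
tool_pos: [0.4943, -0.0807, 0.0695]
tcp_rot: [-0.02, 3.138, -0.001]
wrist_force: [-0.2, -0.2, 10.0]
width: 0.175
grip_force: 37.2
```

```bash
python3 - <<'E'
from h import *
st()
E
```

```text
t 24.65 p [ 0.4943 -0.0807  0.0695] psi -179.29 tilt [ 0.0034 -0.0009] q6 -1.795 F [-0.21 -0.22 10.03] T [0.159 0.121 0.002] w 0.175 g 37.2
```

Request:
{"op": "jog_arm", "data": {"deltas": [0.001,0,-0.001,0,0,0,-1,0.001,0,-0.0015,0,0,0,-1,0.001,0,-0.0015,0,0,0,-1]}}

```text
time: 24.95
tool_pos: [0.4942, -0.0807, 0.0696]
tcp_rot: [-0.019, 3.135, -0.002]
wrist_force: [9.7, -0.0, -5.1]
width: 0.177
grip_force: 35.0
```

```bash
python3 - <<'E'
from h import *
st()
E
```

```text
t 24.95 p [ 0.4942 -0.0807  0.0696] psi -179.3 tilt [ 0.0069 -0.001 ] q6 -1.795 F [ 9.67 -0.03 -5.14] T [ 0.05  -1.074  0.036] w 0.177 g 35.0
```

Request:
{"op": "jog_arm", "data": {"deltas": [0,0,0,0,0,0,-0.1,0,0,0,0,0,0,-0.1,0,0,0,0,0,0,-0.1,0,0,0,0,0,0,-0.1]}}

```text
time: 25.35
tool_pos: [0.4908, -0.0802, 0.0686]
tcp_rot: [0.02, -3.141, -0.0]
wrist_force: [-0.2, -0.7, -0.5]
width: 0.453
grip_force: 0.0
```

Request:
{"op": "jog_arm", "data": {"deltas": [0,0,-0.02,0,0,0,-0.1,0,0,-0.06,0,0,0,-0.1,0,0,-0.1,0,0,0,-0.1,0,0,-0.14,0,0,0,-0.1,0,-0.1,-0.16,0,0,0,-0.1,0,-0.14,-0.16,0,0,0,-0.1,0,-0.18,-0.16,0,0,0,-0.1,0,-0.18,-0.16,0,0,0,-0.1]}}

```text
time: 26.15
tool_pos: [0.4934, -0.2633, 0.2296]
tcp_rot: [-0.018, 3.141, -0.002]
wrist_force: [0.2, -0.1, 0.7]
width: 0.454
grip_force: 0.0
```

```bash
python3 - <<'E'
from h import *
st(); c=read_camera("scene"); t=read_camera("top")
a=cv2.resize(c["color"][165:225,200:260],None,fx=7,fy=7,interpolation=cv2.INTER_CUBIC)
b=cv2.resize(t["color"][160:250,215:260],None,fx=6,fy=6,interpolation=cv2.INTER_CUBIC)
o=np.zeros((600,800,3),np.uint8); o[:420,:420]=a; o[:540,430:700]=b; cv2.imwrite("pics/g7.png",o)
print("expected tab top, front edge top",proj(t,[[.493,-.0795,.077]]),proj(t,[[.478,-.0795,.042]]))
E
```

```text
t 26.15 p [ 0.4934 -0.2633  0.2296] psi -179.35 tilt [ 0.0009 -0.0016] q6 -2.116 F [ 0.16 -0.05  0.72] T [ 0.055 -0.033 -0.044] w 0.454 g 0.0
expected tab top, front edge top [[235.05226418 238.43412485]] [[235.94513353 244.6942684 ]]
```

View pics/g7.png

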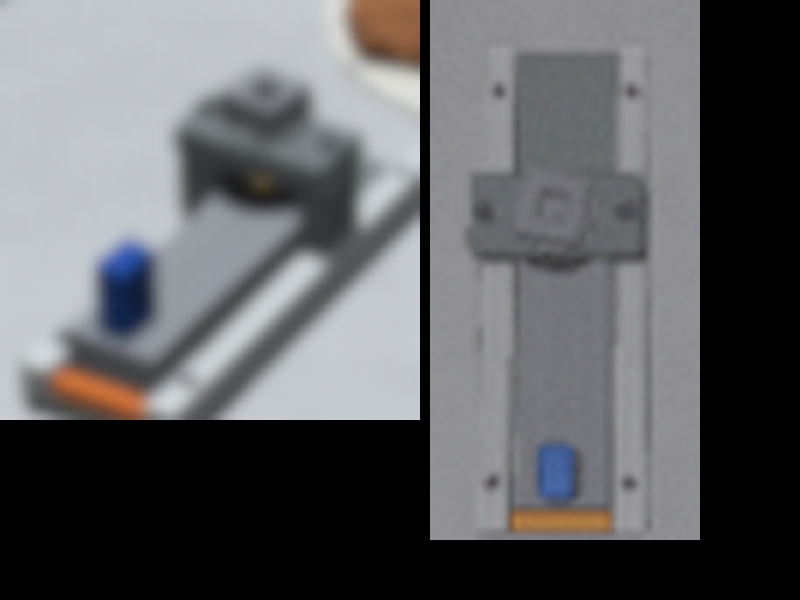

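The picture shows the block's front edge flush with the orange lip at about row 244.6, as computed, and the tab at row 238. The foot is on the block and the gripper is clear. Handing in.

```bash
python3 -c "
from workcell import finish_job; print(finish_job())"
```

```text
the job is handed in; nothing more can be done
None
```

I set the stop screw to an estimated press of 4–6 N (judged from the turning moment), put the driver back in its stand, drew the block to the orange lip, and handed the job in at about 26 s; no verdict came back.

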